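# Open the scrap can with its pedal and let the lid down softly

## Robot

A 6-joint arm with a two-finger parallel gripper is mounted at the origin on the work surface. World frame = base frame: x ahead of the robot, y to its left, z up, the work surface at z = 0. Lengths are in m, angles in rad, forces in N, time in s.
With the tool pointing down it reaches from about 0.35 to 0.975 m from the base axis. Payload 7.1 kg.
Tool frame: the origin (TCP) lies between the finger pads; the fingertips stand 22 mm ahead of it and the grasp point (between the pads) lies 3 mm ahead of it; z points along the fingers, y is the line along which they close (so a half turn about z gives the same grasp; the last joint's range is limited). The gripper opens to 88 mm and grips with 3 to 60 N. Pads are 20 mm wide; open, the fingers measure 115 mm over their backs; the gripper's body (75 mm by 178 mm) begins 61 mm behind the grasp point.
Start: joints at [-0.019, 0.423, 1.63, -0, 1.089, -0.019], TCP at [0.625, 0, 0.245] pointing down, gripper open.
Joint ranges: [-3, 3], [-0.9, 2.11], [0.09, 2.58], [-1.31, 4.45], [0.11, 2.69], [-2.54, 2.54]. Speed limits (rad/s): [2.39, 2.39, 3.01, 3.14, 3.14, 3.14].

## Interface

Orientations are given as a 3x3 rotation matrix whose columns are the frame's x, y, z axes.
In Python, from cell import r gives the robot as it stands.
- The arm moves only by the tool servo_tool, never from a script. Its argument "commands" is a list of rows, each a list of 6 numbers: the shift along the tool's x, y, z in mm, then the turn, a rotation vector about the tool's x, y, z in degrees. In form: [[tx, ty, tz, ax, ay, az], ...]. A call has 1 to 5 rows; each row is the pose to reach, as a shift and turn from the pose commanded when the call began, along the tool's axes at that moment; what a row does not reach only later rows make up. A row lasts 1/10 s, in which the tool goes at most 50 mm and 8.59 degrees, less where a joint would pass 70% of its speed; a pose out of reach is approached as far as the arm can. A call with a gripper value outside its range is refused whole. "claw" is the gripper's target within -1 to 1 (shut at 1, half-way at 0, fully open at -1), set as the call begins (left out, the last holds). The fingers move at their own pace and stop on an object; the grip force is fixed at half the most. Time passes only in rows, so rows that repeat a pose let the fingers close. It gives the time, the measured TCP pose, the force, the opening and the grip force at its end, in the units of the state.
- r.get_state(): the state, without advancing time (a new reading comes with each control period).
- r.camera(name): name is "scene" or "side" or "wrist"; returns a dict with "pixels" (384x512x3 uint8, red, green, blue), "fovy" (degrees; the focal length in pixels is half the picture's height over the tangent of half this angle, whatever the lens; pixels are square), "cx", "cy" (the principal point, pixels), "R" (3x3) and "t" (3): a world point X has camera coordinates R X + t. Camera axes: x right, y down, z forward; pixel columns grow to the right and rows downward; lengths in m; the calibration is good to about 2 mm. A picture is of the moment at which its call begins. There is no depth.
- r.close_job(): hands the job in; it is judged then, once.
The state is a dict: "time": time; "joints": joint angles; "qd": joint speeds; "joint_torque": joint torques, N m; "eef_pos": TCP position; "ee_rot": TCP orientation; "force": force on the tool from outside, world axes, zero at the start; "wrist_torque": the same for the moment, N m; "grip_width": finger opening in m; "finger_force": force on a finger pad.
Only numpy, scipy, OpenCV 4.12 (cv2) and the standard library are available. Lean on these libraries where they do the work, as an engineer would, in place of code of your own. Each camera call takes 0.05 s, during which the arm holds its last target. There are 200 camera calls.

## Task

Open the yellow scrap can for me: press its front pedal down all the way with your fingertips so that the lid stands wide open, and keep it open for three seconds while I drop my offcuts in. Then let the pedal up slowly, so that the lid comes down softly and does not slam, and take your hand away with the can fully shut. Work the lid only by the pedal, and leave the other things on the bench where they are.

Things in the scene. Friction and masses are not known exactly. Their poses are not given: they have to be found in the camera images.
- can: yellow round steel step can, 160 mm in diameter, 205 mm high to its rim (226 mm to the top of the lid), fixed to the bench; origin at the centre of its underside on the bench (z = 0). Its -x axis points horizontally from the can out along the pedal, its +x axis to the lid hinge and lifting rod behind (they stand out to 125 mm from the centre). The pedal and the lid are joined by a lever under the drum and the rod: pedal down, lid up.
- tread_top (a point): centre of the top face of the pedal's bare-metal tread with black ribs. The tread is a rigid flat plate 60 mm along the can's x by 80 mm along the can's y, 10 mm thick. At rest this point is 165 mm from the can's centre along the can's -x, 62 mm above the bench (plate sloping up 6 degrees outwards); pressed fully it is 31 mm above the bench, sloping down 6 degrees outwards, and 3 mm further out. The can's wall is 55 mm from the tread's inner edge.
- pedal_angle (a joint): angle of the pedal lever, rad: 0 at rest (up), 0.21 at its stop (fully down, 31 mm of travel at the tread). No latch or spring: the lid's weight pushes it up again with about 7 to 16 N at the tread when shut, falling to about 2 to 6 N when wide open. It turns about a level axle along the can's y.
- lid_angle (a joint): angle of the lid, rad: 0 shut, 1.10 wide open at the pedal's stop. It is always 5.24 times the pedal angle. No damper: let go, the lid falls shut in a fraction of a second and slams; brought down softly it takes about two seconds.
- lid_edge (a point): front edge of the yellow lid (disc 174 mm across, about 20 mm thick), 87 mm from the can's centre on the pedal side when shut, 213 mm above the bench; its hinge axis lies 205 mm above the bench, 115 mm behind the can's centre, and the edge swings up and away from the pedal, to about 390 mm above the bench
- lid: the lid's pressed-steel shell; origin on the hinge axis. To be moved only through the pedal, not touched.
- pedal: the pedal's tread and bar as one rigid piece (the part to press); origin on the lever's axle, 20 mm in front of the can's centre, 30 mm above the bench
- multimeter: red multimeter lying on its back, 180 x 88 x 42 mm (with dial 50 mm high), loose, long along its x; origin under its middle. Bystander.
- contactor: grey and black contactor block, 70 x 45 x 71 mm high, loose, standing; origin under its middle. Bystander.
- screwdriver: screwdriver lying along its x, 200 mm long, red handle 26 mm thick, loose; origin under its middle, tip towards +x. Bystander.
- solder_reel: reel of solder wire standing on its flange, 64 mm across, 50 mm high, loose; origin under its middle. Bystander.

How it is judged:
On the way, in this order (a step that is already met when the one before it is completed fails the run):
1. the lid is held wide open for at least 2.5 s by the fingers on the pedal (value of joint lid_angle above 0.92 rad and contact force between the fingers and pedal above 0.3 N), for 2.5 s.
2. the lid is shut again (value of joint lid_angle below 0.03 rad), for 0.2 s.
At the end, for the whole second after the job is handed in: The lid, after being held wide open (above 0.92 of 1.10 rad) by the fingers on the pedal for at least 2.5 s, is shut (below 0.03 rad) with the pedal up (below 0.01 rad), and each bystander is within 20 mm of where it stood (value of joint lid_angle below 0.03 rad and value of joint pedal_angle below 0.01 rad and distance of each of multimeter, contactor, screwdriver, solder_reel from where it was at the start of the episode below 0.02 m); the robot touches nothing.
It fails at once if the lid falls: it closes faster than 1.5 rad/s (velocity of joint lid_angle below -1.5 rad/s).
It fails at once if the hand or arm touches the lid (contact force between any of the fingers, the arm and lid above 1 N).
It fails at once if a bystander is pushed or lifted more than 20 mm (distance of any of multimeter, contactor, screwdriver, solder_reel from where it was at the start of the episode above 0.02 m).
It also fails if it takes over 46 s, if anything falls off the work surface, if the arm or the gripper's body presses on something with over 40 N, if the wrist force passes 120 N, or if a joint passes its speed limit or range.

## Working session

There is one attempt and no reset: what is moved stays moved. The work goes in short steps, Python scripts to look and compute and a tool call to move; the robot and the scene stay as the last step left them, time stands still between calls to the robot, and variables do not carry over. Pictures are saved under pics/ and viewed, at most 10 in all, crops included, and the job is handed in when it is done.

Besides the shell and the picture viewer there is one more tool, called as name(argument=value, ...) on one line, values as JSON. servo_tool: Moves the arm, as the interface text tells. Its arguments: {"type":"object","properties":{"commands":{"type":"array","items":{"type":"array","items":{"type":"number"}}},"claw":{"type":"number"}},"required":["commands"]}

```bash
mkdir -p pics
python3 - <<'E'
from cell import r
import cv2,numpy as np,pickle
d={}
for n in("scene","side"):
    c=r.camera(n);d[n]=c;cv2.imwrite(f"pics/{n}0.png",c["pixels"][:,:,::-1])
    print(n,c["fovy"],c["cx"],c["cy"],(-c["R"].T@c["t"]).round(3))
pickle.dump(d,open("c0.pkl","wb"))
s=r.get_state();print(s["time"],s["eef_pos"],np.round(s["ee_rot"],3),s["force"])
E
```

```text
scene 48.82541368551872 247.85470880102332 197.41279144292753 [ 1.096 -0.094  0.835]
side 42.9482177520578 250.50635777339437 192.3334191389261 [0.244 0.641 0.734]
0.1 [6.24545594e-01 2.51839850e-05 2.43993187e-01] [[ 0.     1.    -0.001]
 [ 1.    -0.     0.   ]
 [ 0.    -0.001 -1.   ]] [-0.93834358 -0.03915418  0.07740176]
```

View pics/scene0.png

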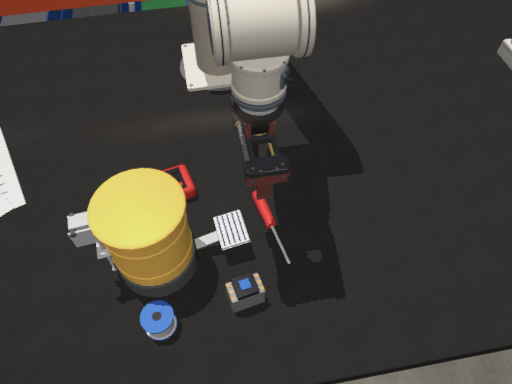

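View pics/side0.png

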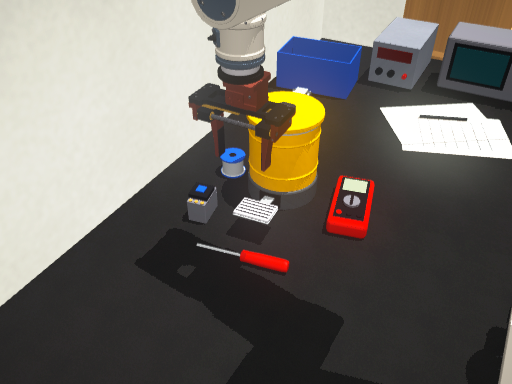

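The scene view shows the tread near (232,230), with the lid centred near (139,208). The side view shows the tread near (256,210). I'll zoom in to pick out the tread corners.

Run:
```python
import cv2,numpy as np,pickle
d=pickle.load(open("c0.pkl","rb"))
a=d["scene"]["pixels"][195:265,190:260,::-1];b=d["side"]["pixels"][180:240,220:290,::-1]
a=cv2.resize(a,(400,400),interpolation=cv2.INTER_CUBIC);b=cv2.resize(b,(400,343),interpolation=cv2.INTER_CUBIC)
b=cv2.copyMakeBorder(b,0,57,0,0,0);cv2.imwrite("pics/crop.png",np.hstack([a,b]))
for n in d:
    c=d[n];h=cv2.cvtColor(c["pixels"],cv2.COLOR_RGB2HSV)
    m=cv2.inRange(h,(20,120,100),(35,255,255));y,x=np.where(m);print(n,x.min(),x.max(),y.min(),y.max())
```

```text
scene 87 273 143 285
side 189 325 90 203
```

View pics/crop.png

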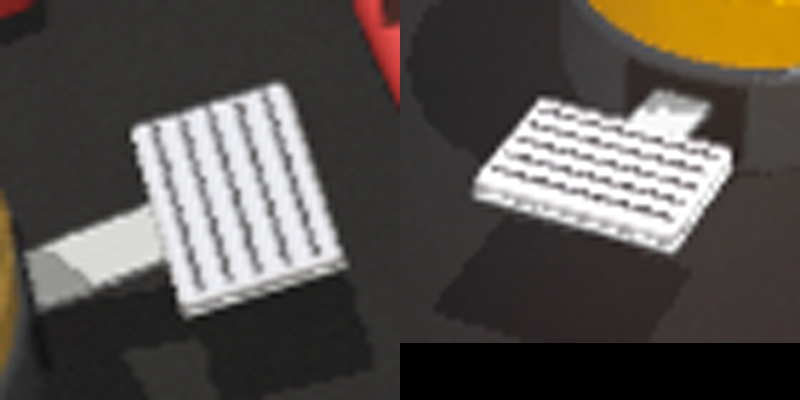

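```bash
cat > fit.py <<'E'
import cv2,numpy as np,pickle
from scipy.optimize import least_squares
d=pickle.load(open("c0.pkl","rb"))
def proj(c,X):
    p=X@c["R"].T+c["t"];f=192/np.tan(np.radians(c["fovy"]/2));return p[:,:2]/p[:,2:]*f+[c["cx"],c["cy"]]
t=np.radians(6);L=np.array([[-.165+s*.03*np.cos(t),y*.04,.062-s*.03*np.sin(t)] for s,y in((1,1),(1,-1),(-1,-1),(-1,1))])
sc=np.array([(185,303),(133,128),(287,83),(345,262)])/5.714+[190,195]-.5
si=np.array([(135,97),(332,152),(272,240),(75,187)])/5.714+[220,180]-.5
def W(p,P):
    c,s=np.cos(p[2]),np.sin(p[2]);return P@np.array([[c,s,0],[-s,c,0],[0,0,1]])+[p[0],p[1],0]
f=lambda p:np.r_[(proj(d["scene"],W(p,L))-sc).ravel(),(proj(d["side"],W(p,L))-si).ravel()]
q=least_squares(f,[.7,-.2,-1.6]);p=q.x
if __name__=="__main__":
    print("can",p,"res",q.fun.round(1));print("tread",W(p,np.array([[-.165,0,.062],[-.195,0,.065],[-.168,0,.031]])))
    th=np.linspace(0,6.28,60);l=W(p,np.c_[.087*np.cos(th),.087*np.sin(th),0*th+.215])
    u=proj(d["scene"],l);print("lid px",u.min(0),u.max(0))
    def ray(n,u,z):
        c=d[n];k=192/np.tan(np.radians(c["fovy"]/2));v=c["R"].T@[(u[0]-c["cx"])/k,(u[1]-c["cy"])/k,1];o=-c["R"].T@c["t"];return (o+v*(z-o[2])/v[2]).round(3)
    print("driver",ray("scene",(257,195),.013),ray("scene",(289,262),.005),"contactor",ray("scene",(245,285),.071),"reel",ray("scene",(157,317),.05),"mm",ray("side",(352,205),.045))
E
python3 fit.py
```

```text
can [ 0.64726953 -0.22195669 -1.46906691] res [-0.   0.2  0.2 -0.5 -0.4 -0.7 -0.4 -1.3  0.1  0.6 -0.6  0.  -0.3 -0.6
 -1.  -1.2]
tread [[ 0.63051312 -0.05780974  0.062     ]
 [ 0.62746649 -0.02796484  0.065     ]
 [ 0.63020845 -0.05482525  0.031     ]]
lid px [ 86.93789193 167.47562296] [185.99722355 249.21407396]
driver [0.523 0.02  0.013] [0.705 0.055 0.005] contactor [ 0.768 -0.051  0.071] reel [ 0.793 -0.225  0.05 ] mm [ 0.458 -0.19   0.045]
```

servo_tool(commands=[[-12,2,10,0,0,0],[-25,3,30,0,0,0],[-38,5,55,0,0,0],[-50,6,80,0,0,0],[-50,6,95,0,0,0]], claw=1)

```text
time: 0.6
eef_pos: [0.6298, -0.0518, 0.1469]
ee_rot: [[0.002, 1.0, -0.003], [1.0, -0.002, -0.0], [-0.0, -0.003, -1.0]]
force: [-0.4, -0.3, 0.7]
grip_width: 0.051
finger_force: 0.0
```

servo_tool(commands=[[0,0,10,0,0,0],[0,0,20,0,0,0],[0,0,30,0,0,0],[0,0,35,0,0,0],[0,0,35,0,0,0]])

```text
time: 1.1
eef_pos: [0.6308, -0.0496, 0.1142]
ee_rot: [[-0.0, 1.0, -0.001], [1.0, 0.0, 0.0], [0.0, -0.001, -1.0]]
force: [0.1, -0.6, 0.6]
grip_width: 0.0113
finger_force: 0.0
```

servo_tool(commands=[[0,0,0,0,0,0],[0,0,0,0,0,0],[0,0,0,0,0,0]])

```text
time: 1.4
eef_pos: [0.6313, -0.05, 0.1152]
ee_rot: [[-0.0, 1.0, 0.001], [1.0, 0.0, -0.0], [-0.0, 0.001, -1.0]]
force: [-0.4, 0.5, -0.4]
grip_width: 0.0006
finger_force: 0.0
```

servo_tool(commands=[[0,0,6,0,0,0],[0,0,12,0,0,0],[0,0,18,0,0,0],[0,0,24,0,0,0],[0,0,24,0,0,0]])

```text
time: 1.9
eef_pos: [0.6302, -0.0499, 0.0893]
ee_rot: [[-0.0, 1.0, -0.002], [1.0, 0.0, 0.0], [0.0, -0.002, -1.0]]
force: [0.0, 0.1, 0.1]
grip_width: 0.0007
finger_force: 0.0
```

Run:
```python
from cell import r
import cv2,numpy as np
a=r.camera("scene")["pixels"][150:290,60:300,::-1];b=r.camera("side")["pixels"][80:280,150:350,::-1]
cv2.imwrite("pics/near.png",np.hstack([cv2.resize(a,(480,280)),cv2.resize(b,(280,280))]))
```

```text
(no output)
```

View pics/near.png

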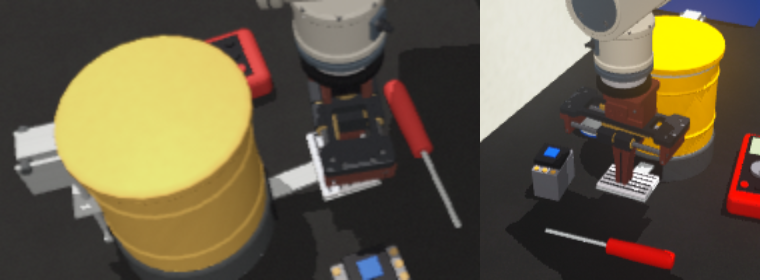

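The shut fingers stand over the tread, and the hand is clear of the can, contactor and screwdriver. I'll press now.

servo_tool(commands=[[0,0,3,0,0,0],[0,0,6,0,0,0],[0,0,9,0,0,0],[0,0,12,0,0,0],[0,0,15,0,0,0]])

```text
time: 2.5
eef_pos: [0.6313, -0.0487, 0.0772]
ee_rot: [[0.001, 1.0, 0.001], [1.0, -0.001, 0.002], [0.002, 0.001, -1.0]]
force: [-4.2, 9.2, 14.4]
grip_width: 0.0005
finger_force: 6.7
```

servo_tool(commands=[[0,0,4,0,0,0],[0,0,8,0,0,0],[0,0,12,0,0,0],[0,0,15,0,0,0],[0,0,17,0,0,0]])

```text
time: 3.0
eef_pos: [0.6316, -0.0486, 0.0597]
ee_rot: [[0.0, 1.0, 0.001], [1.0, -0.0, 0.002], [0.002, 0.001, -1.0]]
force: [-2.5, 7.8, 8.1]
grip_width: 0.0005
finger_force: 4.8
```

servo_tool(commands=[[0,0,2,0,0,0],[0,0,4,0,0,0],[0,0,5,0,0,0],[0,0,6,0,0,0],[0,0,6,0,0,0]])

```text
time: 3.5
eef_pos: [0.6316, -0.0489, 0.0536]
ee_rot: [[0.0, 1.0, 0.001], [1.0, -0.0, 0.001], [0.001, 0.001, -1.0]]
force: [-1.5, 5.9, 7.0]
grip_width: 0.0001
finger_force: 3.5
```

servo_tool(commands=[[0,0,1,0,0,0],[0,0,1,0,0,0],[0,0,1,0,0,0]])

```text
time: 3.8
eef_pos: [0.6316, -0.0489, 0.0533]
ee_rot: [[0.0, 1.0, 0.001], [1.0, -0.0, 0.001], [0.001, 0.001, -1.0]]
force: [-3.8, 5.8, 13.3]
grip_width: 0.0006
finger_force: 6.9
```

servo_tool(commands=[[0,0,0.5,0,0,0],[0,0,0.5,0,0,0],[0,0,0.5,0,0,0],[0,0,0.5,0,0,0],[0,0,0.5,0,0,0]])

```text
time: 4.3
eef_pos: [0.6317, -0.0489, 0.0533]
ee_rot: [[0.0, 1.0, 0.002], [1.0, -0.0, 0.001], [0.001, 0.002, -1.0]]
force: [-3.8, 5.3, 16.8]
grip_width: 0.0006
finger_force: 8.7
```

Run:
```python
from cell import r
import cv2
cv2.imwrite("pics/open.png",r.camera("side")["pixels"][:,:,::-1])
```

```text
(no output)
```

View pics/open.png

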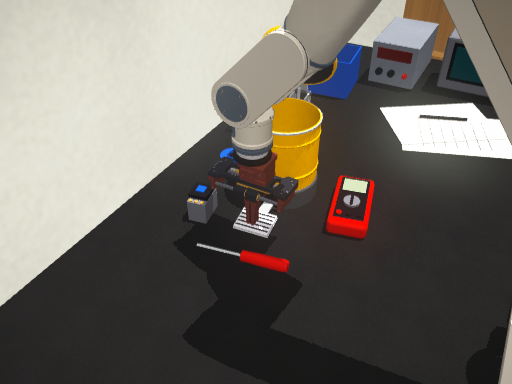

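servo_tool(commands=[[0,0,0,0,0,0],[0,0,0,0,0,0],[0,0,0,0,0,0],[0,0,0,0,0,0],[0,0,0,0,0,0]])

```text
time: 4.85
eef_pos: [0.6317, -0.0489, 0.0533]
ee_rot: [[0.0, 1.0, 0.001], [1.0, -0.0, 0.001], [0.001, 0.001, -1.0]]
force: [-4.0, 6.6, 17.0]
grip_width: 0.0006
finger_force: 8.7
```

servo_tool(commands=[[0,0,0,0,0,0],[0,0,0,0,0,0],[0,0,0,0,0,0],[0,0,0,0,0,0],[0,0,0,0,0,0]])

```text
time: 5.35
eef_pos: [0.6317, -0.0489, 0.0533]
ee_rot: [[0.0, 1.0, 0.002], [1.0, -0.0, 0.001], [0.001, 0.002, -1.0]]
force: [-4.8, 6.8, 16.5]
grip_width: 0.0005
finger_force: 8.7
```

servo_tool(commands=[[0,0,0,0,0,0],[0,0,0,0,0,0],[0,0,0,0,0,0],[0,0,0,0,0,0],[0,0,0,0,0,0]])

```text
time: 5.85
eef_pos: [0.6317, -0.0489, 0.0533]
ee_rot: [[0.0, 1.0, 0.002], [1.0, -0.0, 0.001], [0.001, 0.002, -1.0]]
force: [-4.7, 6.3, 16.5]
grip_width: 0.0005
finger_force: 8.7
```

servo_tool(commands=[[0,0,0,0,0,0],[0,0,0,0,0,0],[0,0,0,0,0,0],[0,0,0,0,0,0],[0,0,0,0,0,0]])

```text
time: 6.35
eef_pos: [0.6317, -0.0489, 0.0533]
ee_rot: [[0.0, 1.0, 0.002], [1.0, -0.0, 0.001], [0.001, 0.002, -1.0]]
force: [-5.3, 5.2, 16.8]
grip_width: 0.0003
finger_force: 8.7
```

servo_tool(commands=[[0,0,0,0,0,0],[0,0,0,0,0,0],[0,0,0,0,0,0],[0,0,0,0,0,0],[0,0,0,0,0,0]])

```text
time: 6.85
eef_pos: [0.6317, -0.0489, 0.0533]
ee_rot: [[0.0, 1.0, 0.001], [1.0, -0.0, 0.001], [0.001, 0.001, -1.0]]
force: [-4.1, 7.1, 16.6]
grip_width: 0.0004
finger_force: 8.7
```

servo_tool(commands=[[0,0,0,0,0,0],[0,0,0,0,0,0],[0,0,0,0,0,0],[0,0,0,0,0,0],[0,0,0,0,0,0]])

```text
time: 7.35
eef_pos: [0.6316, -0.0489, 0.0532]
ee_rot: [[0.0, 1.0, 0.001], [1.0, -0.0, 0.001], [0.001, 0.001, -1.0]]
force: [-4.5, 5.9, 17.1]
grip_width: 0.0005
finger_force: 8.7
```

The can stands open in the picture, with the lid up behind the arm. It was held for over 3 s, so I'll let the pedal up slowly, about 1 mm per row.

servo_tool(commands=[[0,0,-1,0,0,0],[0,0,-2,0,0,0],[0,0,-3,0,0,0],[0,0,-4,0,0,0],[0,0,-5,0,0,0]])

```text
time: 7.85
eef_pos: [0.6316, -0.0497, 0.0566]
ee_rot: [[0.0, 1.0, 0.001], [1.0, -0.0, 0.0], [0.0, 0.001, -1.0]]
force: [0.1, 4.8, 5.5]
grip_width: 0.0005
finger_force: 3.0
```

servo_tool(commands=[[0,0,-1,0,0,0],[0,0,-2,0,0,0],[0,0,-3,0,0,0],[0,0,-4,0,0,0],[0,0,-5,0,0,0]])

```text
time: 8.35
eef_pos: [0.6316, -0.0499, 0.0618]
ee_rot: [[0.0, 1.0, 0.001], [1.0, -0.0, 0.0], [0.0, 0.001, -1.0]]
force: [-0.1, 3.9, 7.9]
grip_width: 0.0003
finger_force: 4.2
```

servo_tool(commands=[[0,0,-1,0,0,0],[0,0,-2,0,0,0],[0,0,-3,0,0,0],[0,0,-4,0,0,0],[0,0,-5,0,0,0]])

```text
time: 8.85
eef_pos: [0.6316, -0.0502, 0.0671]
ee_rot: [[0.0, 1.0, 0.001], [1.0, -0.0, -0.0], [-0.0, 0.001, -1.0]]
force: [-0.9, 3.2, 10.1]
grip_width: 0.0008
finger_force: 5.0
```

servo_tool(commands=[[0,0,-1,0,0,0],[0,0,-2,0,0,0],[0,0,-3,0,0,0],[0,0,-4,0,0,0],[0,0,-5,0,0,0]])

```text
time: 9.35
eef_pos: [0.6317, -0.0507, 0.0722]
ee_rot: [[-0.0, 1.0, 0.001], [1.0, 0.0, -0.001], [-0.001, 0.001, -1.0]]
force: [-0.9, -0.5, 10.1]
grip_width: 0.0006
finger_force: 5.2
```

servo_tool(commands=[[0,0,-1,0,0,0],[0,0,-2,0,0,0],[0,0,-3,0,0,0],[0,0,-4,0,0,0],[0,0,-5,0,0,0]])

```text
time: 9.85
eef_pos: [0.6318, -0.0514, 0.0773]
ee_rot: [[-0.0, 1.0, 0.002], [1.0, 0.0, -0.002], [-0.002, 0.002, -1.0]]
force: [-1.5, -3.5, 10.8]
grip_width: 0.0006
finger_force: 5.5
```

servo_tool(commands=[[0,0,-1,0,0,0],[0,0,-2,0,0,0],[0,0,-3,0,0,0],[0,0,-4,0,0,0],[0,0,-5,0,0,0]])

```text
time: 10.35
eef_pos: [0.6319, -0.0521, 0.0824]
ee_rot: [[-0.0, 1.0, 0.002], [1.0, 0.0, -0.003], [-0.003, 0.002, -1.0]]
force: [-1.7, -6.8, 10.8]
grip_width: 0.0007
finger_force: 5.6
```

servo_tool(commands=[[0,0,-0.7,0,0,0],[0,0,-1.4,0,0,0],[0,0,-2.1,0,0,0],[0,0,-2.8,0,0,0],[0,0,-3.5,0,0,0]])

```text
time: 10.85
eef_pos: [0.6319, -0.0524, 0.0857]
ee_rot: [[-0.0, 1.0, 0.002], [1.0, 0.0, -0.003], [-0.003, 0.002, -1.0]]
force: [1.4, -4.4, 4.9]
grip_width: 0.0002
finger_force: 2.8
```

servo_tool(commands=[[0,0,-1,0,0,0],[0,0,-2,0,0,0],[0,0,-3,0,0,0],[0,0,-4,0,0,0],[0,0,-5,0,0,0]])

```text
time: 11.35
eef_pos: [0.6306, -0.0498, 0.0894]
ee_rot: [[-0.0, 1.0, -0.001], [1.0, 0.0, 0.0], [0.0, -0.001, -1.0]]
force: [0.1, -0.6, 0.1]
grip_width: 0.0007
finger_force: 0.0
```

servo_tool(commands=[[0,0,-10,0,0,0],[5,0,-25,0,0,0],[15,0,-45,0,0,0],[25,0,-65,0,0,0],[30,0,-85,0,0,0]])

```text
time: 11.85
eef_pos: [0.6312, -0.0189, 0.1769]
ee_rot: [[-0.001, 1.0, 0.001], [1.0, 0.001, 0.0], [0.0, 0.001, -1.0]]
force: [0.4, 0.3, -0.0]
grip_width: 0.0005
finger_force: 0.0
```

servo_tool(commands=[[10,0,-15,0,0,0],[20,0,-30,0,0,0],[20,0,-40,0,0,0],[20,0,-40,0,0,0],[20,0,-40,0,0,0]])

```text
time: 12.35
eef_pos: [0.6307, -0.0001, 0.2144]
ee_rot: [[-0.0, 1.0, -0.0], [1.0, 0.0, -0.0], [-0.0, -0.0, -1.0]]
force: [0.5, 0.5, -0.5]
grip_width: 0.0006
finger_force: 0.0
```

Run:
```python
from cell import r
import cv2
cv2.imwrite("pics/end.png",r.camera("scene")["pixels"][:,:,::-1])
```

```text
(no output)
```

View pics/end.png

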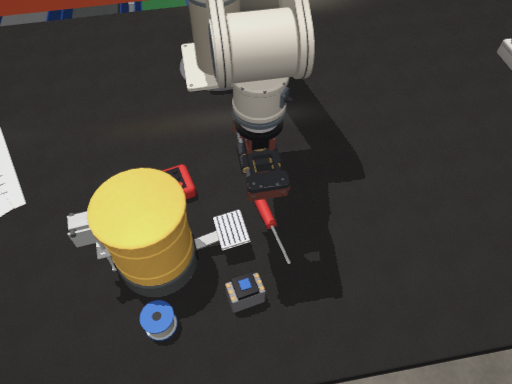

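The lid is shut at (139,208), the pedal is up at (232,230), the bystanders haven't moved and the hand is clear.

```bash
python3 -c "
from cell import r
print(r.close_job())"
```

```text
the job is handed in; nothing more can be done
None
```

The pedal was held fully down with the can open for over 3 s and then let up slowly over about 3.5 s; the final picture showed the can shut, the hand clear and the other things unmoved, and the job is handed in (no verdict was returned).

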